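# Draw a spring tester to its index and hold it for the reading

## Task

I want to take a reading on the bench spring tester. Its carriage is still parked behind the clip-on stop: pull that stop straight up off the rail against its sprung catches and drop it in the small open tub so it does not get lost. Then take the carriage by its upright handle, draw it along the rail away from the dial gauge until the pointer stands between the two fins of the index on the rule, and finish still gripping the handle and holding it steady there, because the spring pulls it back; leave the index and the other things on the bench as they are.

Things in the scene. Friction and masses are not known exactly. Their poses are not given: they have to be found in the camera images.
- spring_tester: bench spring tester, fixed: grey bed, top 20 mm above the bench, a dovetail rail on it (30 mm wide, top 36 mm above the bench), a dial force gauge at the left end (125 mm high) and a coil spring from it to the carriage. Origin on the bench below the rail's centre line; x across the rail away from the robot, y along it towards the gauge, z up. Bed from y = -140 to +178, x = -64 to +46 mm
- stop_clip: the clip-on parking stop: loose dark steel saddle astride the rail in front of the carriage, which it blocks after 8 mm. 54 mm across the rail (x), 26 mm along it (y), 55 mm tall, about 140 g. Origin at the centre between its feet, z up; on the rail it sits 23 mm above the bench, at y = -41 mm of the tester, axes along the tester's
- clip_tab (a point): centre of the flat upright tab on top of the stop, the place to grip it: 12 mm thick (stop's x), 26 mm long (y), from 16 mm below this point to 16 mm above; 54 mm wide shoulders at its foot. The stop comes off only straight up: sprung balls in the rail's sides resist with 8 to 20 N over the first 9 mm; it is clear of the rail after 15 mm. 51 mm from the parked handle's axis
- parts_tub: small open rectangular tub, loose, outside 66 mm (x) by 100 mm (y) by 45 mm high, walls 2 mm, floor 3 mm thick, some washers on the floor; origin at the centre of its underside. The stop fits in upright with its 54 mm width along the tub's y.
- carriage: aluminium carriage on the rail, 54 mm across the rail, 86 mm along it, top 52 mm above the bench, with the handle and, on the gauge side, an 80 mm high plate where the spring hooks in. Its origin and axes are those of the tester when parked; it moves along the tester's -y when pulled
- handle_grip (a point): point on the axis of the black upright handle on the carriage, the height to grip it, 79 mm above the bench, 10 mm towards the gauge from the carriage's origin. Handle round, slightly waisted, 20 to 22 mm thick, from 52 to 98 mm above the bench; free all round by 30 mm or more once the stop is off
- carriage_draw (a joint): travel of the carriage in m, 0 = parked, grows as it is pulled away from the gauge (tester's -y), up to 0.09; the spring pulls back with about 5 N at 0 plus 1.3 N per 10 mm
- index_cursor (a joint): setting of the index on the rule in m: the carriage travel at which the pointer stands exactly midway between the fins (0.03 to 0.065); it stays where it is
- pointer_tip (a point): tip of the thin flat pointer that sticks out of the carriage on the robot's side over the rule, 34 mm above the bench
- index_mark (a point): point midway between the index's two small upright fins (gap 8 mm, tops 31 mm above the bench, just below the pointer), at the pointer's height; axes as the tester's. The pointer is right when its tip is level with this point along the tester's y. The index is a dark block with a brass thumbscrew on the rule's front edge, up to 78 mm in front (-x) of the rail's centre line
- oil_bottle: oil bottle with a tall spout, 53 mm wide, 158 mm high, standing on the left; origin under its centre. Leave it alone.
- weight_1: brass weight with a knob, 37 mm wide, 52 mm high, on the right behind the tub; origin under its centre. Leave it alone.
- dumbbell_2: flat rubber dumbbell test piece, 115 x 25 x 8 mm, lying behind the tester; origin under its centre. Leave it alone.
Not all that is in view belongs to the job. What is meant by the parts_tub is not purple, and is the larger of those in its own colour.

How it is judged:
By the outcome, as a careful person would: the job done as asked, in the order asked, and still so for the second after the job is handed in, while the arm keeps its last pose, push and grip.
It also fails if it takes over 51 s, if anything falls off the work surface, if the arm or the gripper's body presses on something with over 40 N, if the wrist force passes 120 N, or if a joint passes its speed limit or range.

## Robot

A 6-joint arm with a two-finger parallel gripper is mounted at the origin on a cart in front of the work surface, level with it; the furniture and walls round the work are solid. World frame = base frame: x ahead of the robot, y to its left, z up, the work surface at z = 0. Lengths are in mm, angles in rad, forces in N, time in s.
With the tool pointing down it reaches from about 275 to 825 mm from the base axis. Payload 4.9 kg.
Tool frame: the origin (TCP) lies at the very end of the fingers, on their centre line; the grasp point (between the pads) lies 19 mm behind it; z points along the fingers, y is the line along which they close (so a half turn about z gives the same grasp; the last joint's range is limited). The gripper opens to 85 mm and grips with 20 to 120 N. Pads are 22 mm wide; open, the fingers measure 114 mm over their backs; the gripper's body (76 mm by 85 mm) begins 54 mm behind the grasp point. The pads swing forward as they close: fully open they stand 13 mm farther back than shut.
Start: joints at [1.187, 0.326, -0.193, 1.052, 0, 1.437], TCP at [135.959, 532.948, 231.281] pointing down, gripper open.
Joint ranges: [-2.65, 2.65], [-0.97, 1.79], [-1.3, 1.35], [-1.93, 2.1], [-1.47, 1.37], [-3.14, 3.14]. Speed limits (rad/s): [2.57, 2.57, 3.14, 3.14, 3.14, 3.14].

## Interface

Orientations are given as [roll, pitch, yaw] about the fixed x, y, z axes, in that order (R = Rz(yaw) Ry(pitch) Rx(roll)).
In Python, from bench import bot, solve_ik, imaging gives the robot as it stands. Calls block until the motion is done:
- bot.move_ptp(position, orientation): joint-space move of the TCP to a pose.
- bot.movel(position, rot=None, max_speed=150, threshold=None): straight line of the TCP; rot=None keeps the orientation; max_speed is the mean speed in mm/s. With threshold (N) it stops when the force on the tool has changed by that much, and returns True; else False.
- bot.move_j(angles): joint-space move.
- bot.grip(opening, effort=None): opening from 0.0 (shut) to 1.0 (fully open); effort is the grip in N (None keeps the last); returns when the fingers have stopped.
- bot.dwell(seconds).
- solve_ik(position, orientation): joint angles nearest the present ones, or None.
- bot.get_state(): the state.
- imaging.capture(name): name is "scene" or "side" or "wrist"; returns the picture (384x512x3 uint8, blue, green, red); there is no depth.
- imaging.camera_model(name): a dict with "K" (3x3 intrinsics, pixels), "position" and "rotation" of the camera in the world. Camera axes: x right, y up, looking along -z (the intrinsics and any distortion apply to the point x, -y, -z); pixel columns grow to the right and rows downward; lengths in mm; the calibration is good to about 2 mm. The wrist camera is an equidistant fisheye: a pixel r from the principal point sees the ray r / f radians off the axis. A picture is of the moment at which its call begins: read the wrist's pose just before it. camera_model takes no time and is no camera call; for the wrist camera it gives the pose at the moment of the call.
A pose or a line that the arm cannot do raises bot.IKError and nothing moves.
- bot.sign_off(): hands the job in; it is judged then, once.
The state is a dict: "t": time; "qpos": joint angles; "joint_velocities": joint speeds; "effort": joint torques, N m; "tcp_pos": TCP position; "orientation": TCP orientation; "contact_force": force on the tool from outside, world axes, zero at the start; "wrist_torque": the same for the moment, N m; "opening": opening from 0.0 (shut) to 1.0 (fully open); "gripper_force": force on a finger pad.
Only numpy, scipy, OpenCV 4.12 (cv2) and the standard library are available. Lean on these libraries where they do the work, as an engineer would, in place of code of your own. Each camera call takes 0.05 s, during which the arm holds its last target. There are 200 camera calls.

## Working session

There is one attempt and no reset: what is moved stays moved. The work goes in short steps, each a Python script; the robot and the scene stay as the last script left them, time stands still between calls to the robot, and variables do not carry over. Pictures are saved under pics/ and viewed, at most 11 in all, crops included, and the job is handed in when it is done.

```bash
mkdir -p pics; ls; cat > h.py <<'E'
import numpy as np, cv2
from bench import bot, solve_ik, imaging
def ray(name,uv,m=None):
    m=m or imaging.camera_model(name); K=np.array(m["K"]); R=np.array(m["rotation"]); p=np.array(m["position"])
    a=(uv[0]-K[0,2])/K[0,0]; b=(uv[1]-K[1,2])/K[1,1]
    if name=="wrist":
        r=np.hypot(a,b); s=np.sin(r)/r if r>1e-9 else 1
        d=np.array([a*s,-b*s,-np.cos(r)])
    else:
        D=m.get("distortion",m.get("dist"))
        if D is not None:
            a,b=cv2.undistortPoints(np.array([[uv]],float),K,np.array(D,float)).ravel()
        d=np.array([a,-b,-1])
    d=R@d; return p,d/np.linalg.norm(d)
def onz(name,uv,z,m=None):
    p,d=ray(name,uv,m); return p+d*(z-p[2])/d[2]
def tri(r1,r2):
    A=np.zeros((3,3));b=np.zeros(3)
    for p,d in (r1,r2):
        P=np.eye(3)-np.outer(d,d);A+=P;b+=P@p
    return np.linalg.solve(A,b)
E
python3 - <<'E'
from h import *
for n in("scene","side","wrist"):
    m=imaging.camera_model(n);print(n,{k:np.round(v,3).tolist() if not isinstance(v,(str,dict,type(None))) else v for k,v in m.items()})
    im=imaging.capture(n);cv2.imwrite(f"pics/{n}0.png",im)
    if n!="wrist": cv2.imwrite(f"pics/{n}0b.png",cv2.resize(im,(800,600),interpolation=cv2.INTER_CUBIC))
print(bot.get_state())
E
```

```text
pics
scene {'K': [[414.482, 0.0, 250.11], [0.0, 414.482, 188.58], [0.0, 0.0, 1.0]], 'position': [-323.214, -782.429, 960.632], 'rotation': [0.911, 0.016, -0.911]}
side {'K': [[480.454, 0.0, 256.861], [0.0, 480.454, 190.614], [0.0, 0.0, 1.0]], 'position': [308.055, -1524.776, 793.726], 'rotation': [1.123, -0.001, -0.189]}
wrist {'K': [[297.319, 0.0, 255.693], [0.0, 297.319, 191.611], [0.0, 0.0, 1.0]], 'position': [67.76, 551.102, 374.302], 'rotation': [-0.282, 0.001, 1.321]}
{'t': 0.15, 'qpos': array([ 1.18679687e+00,  3.26771888e-01, -1.93314350e-01,  1.05199526e+00,
       -1.29167397e-05,  1.43663764e+00]), 'joint_velocities': array([ 0.00036632, -0.00278692,  0.00241278, -0.00229312,  0.00083689,
        0.00128454]), 'effort': array([ 1.32076791e-03, -4.43702888e+01,  2.62665671e+01,  1.04400131e-02,
       -6.42079431e-05, -7.35483354e-06]), 'tcp_pos': array([135.79988729, 532.53954544, 230.69778569]), 'orientation': array([-3.14031730e+00, -1.59099166e-04,  2.89175179e+00]), 'contact_force': array([-0.84250831, -0.3701767 , -0.19235231]), 'wrist_torque': array([-0.05761379,  0.03086433,  0.02962416]), 'gripper_force': 0.0, 'opening': 1.0020252446399054}
```

```bash
sed -i 's/R=np.array(m\["rotation"\]);/R=Rotation.from_euler("xyz",m["rotation"]).as_matrix();/; 1a from scipy.spatial.transform import Rotation' h.py
```

```text
(no output)
```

View pics/scene0b.png

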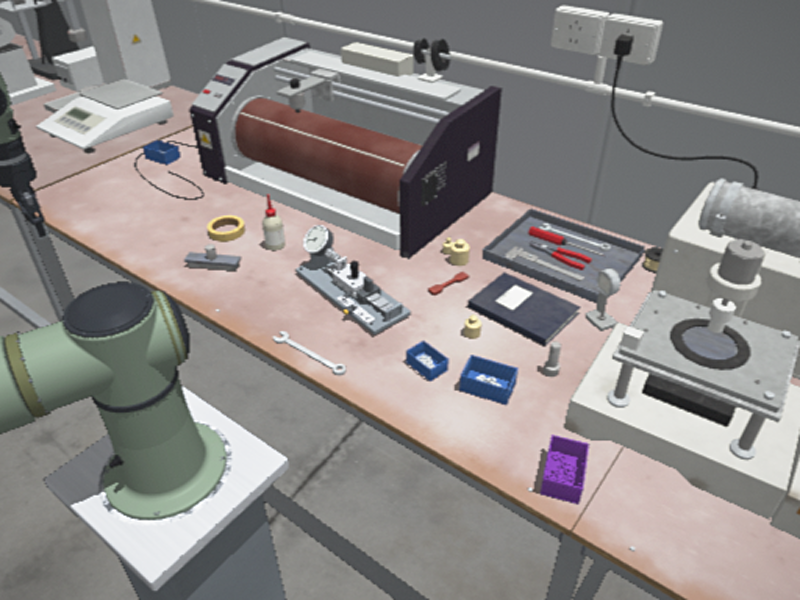

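View pics/side0b.png

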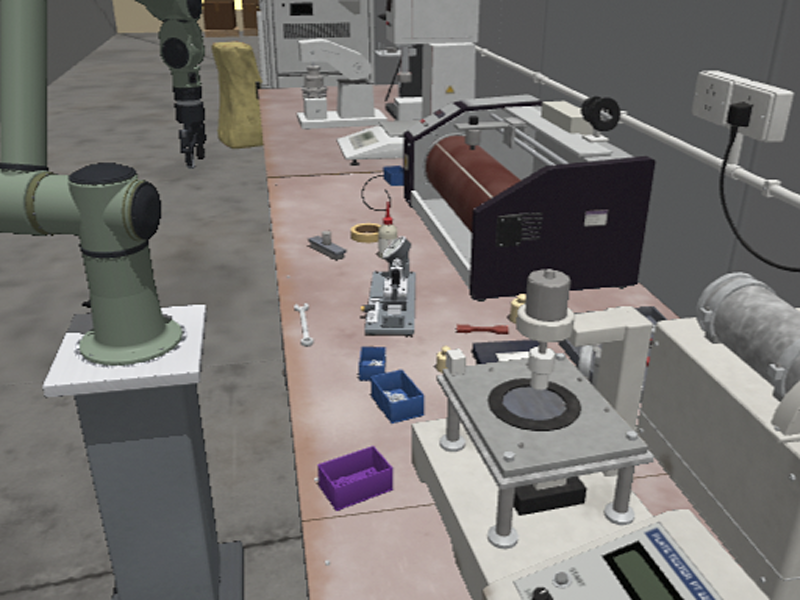

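The scene view shows the tester (bed from (300,270) to (410,315), handle top at about (354,265)), and two near blue tubs, with the larger at (488,380) and a smaller one at (427,360). A blue tub is also far off at (162,152), and the purple one is at (565,468). The side view agrees, with the tester at (390,300) and the larger tub at (398,395).

```bash
python3 - <<'E'
from h import *
s=.64
def P(n,u,v,z): print(n,u,v,z,onz(n,(u*s,v*s),z).round())
# bed corners on top z=20 (scene)
for u,v in((411,312),(377,330),(297,268)):P("scene",u,v,20)
for u,v in((414,330),(365,330)):P("side",u,v,20)
P("scene",354,263,98)
print("handle",tri(ray("scene",(354*s,264*s)),ray("side",(396*s,243*s))).round())
for n in("scene","side"):
    im=cv2.imread(f"pics/{n}0.png");h=cv2.cvtColor(im,cv2.COLOR_BGR2HSV)
    m=cv2.inRange(h,(100,120,40),(122,255,255))
    for c in cv2.findContours(m,0,2)[0]:
        if cv2.contourArea(c)>60:
            x,y,w,hh=cv2.boundingRect(c)
            if n=="scene" or 1:
                H=cv2.convexHull(c)[:,0,:]
                q=cv2.approxPolyDP(H,3,True)[:,0,:]
                print(n,cv2.contourArea(c),[(tuple((p/s).round().astype(int).tolist()),onz(n,p,0).round()[:2].tolist(),onz(n,p,45).round()[:2].tolist()) for p in q])
im=cv2.imread("pics/scene0.png")[140:262,180:340]
cv2.imwrite("pics/c1.png",cv2.resize(im,None,fx=5,fy=5,interpolation=cv2.INTER_CUBIC))
E
```

```text
scene 411 312 20 [ 602. -104.   20.]
scene 377 330 20 [506. -81.  20.]
scene 297 268 20 [571. 228.  20.]
side 414 330 20 [ 609. -107.   20.]
side 365 330 20 [503. -88.  20.]
scene 354 263 98 [591.  52.  98.]
handle [580.  34. 144.]
scene 684.0 [((472, 356), [579.0, -284.0], [537.0, -307.0]), ((516, 369), [602.0, -378.0], [558.0, -396.0]), ((505, 402), [507.0, -406.0], [468.0, -423.0]), ((461, 389), [484.0, -318.0], [446.0, -340.0])]
scene 351.5 [((422, 342), [551.0, -172.0], [511.0, -200.0]), ((445, 358), [541.0, -241.0], [501.0, -266.0]), ((445, 369), [513.0, -260.0], [474.0, -284.0]), ((431, 378), [473.0, -252.0], [436.0, -277.0]), ((408, 362), [481.0, -185.0], [443.0, -213.0]), ((408, 350), [513.0, -162.0], [473.0, -191.0])]
scene 197.0 [((144, 147), [795.0, 1191.0], [742.0, 1099.0]), ((158, 141), [855.0, 1194.0], [800.0, 1101.0]), ((177, 147), [862.0, 1097.0], [807.0, 1009.0]), ((178, 155), [827.0, 1042.0], [773.0, 957.0]), ((166, 162), [765.0, 1028.0], [714.0, 943.0]), ((147, 156), [756.0, 1119.0], [706.0, 1030.0])]
side 974.0 [((362, 347), [492.0, -126.0], [482.0, -205.0]), ((383, 348), [534.0, -140.0], [521.0, -219.0]), ((422, 394), [578.0, -329.0], [563.0, -397.0]), ((422, 414), [564.0, -396.0], [549.0, -460.0]), ((392, 422), [506.0, -410.0], [494.0, -473.0]), ((359, 378), [468.0, -250.0], [459.0, -322.0])]
side 113.5 [((402, 169), [834.0, 1212.0], [804.0, 1057.0]), ((403, 183), [805.0, 1033.0], [777.0, 888.0]), ((384, 178), [749.0, 1102.0], [724.0, 953.0]), ((384, 167), [773.0, 1245.0], [747.0, 1088.0])]
```

View pics/c1.png

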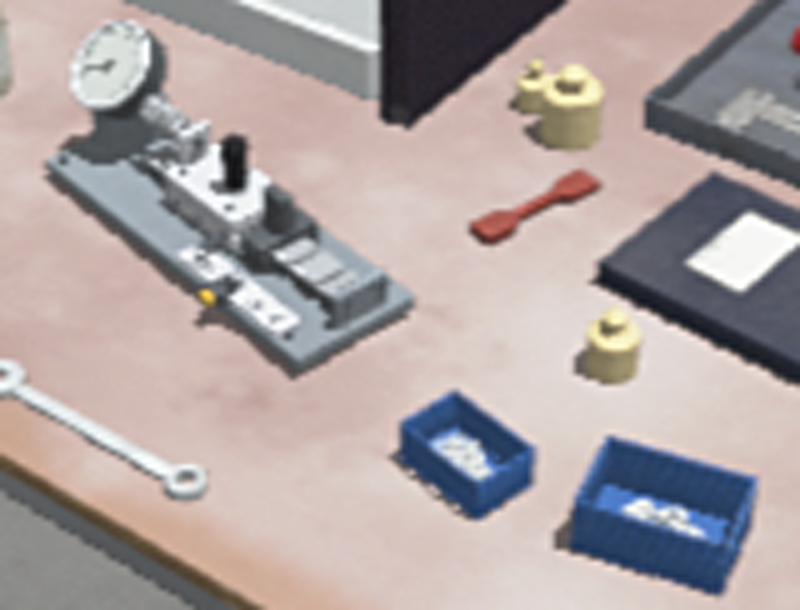

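The crop shows the dark clip tab at about (280,205), the black handle at (233,160), the brass thumbscrew of the index at (207,297) and the larger blue tub at (660,515). I'll move over the tester and look.

```bash
python3 - <<'E'
from h import *
print(solve_ik([590,40,260],[np.pi,0,-1.78]))
bot.move_ptp([590,40,260],[np.pi,0,-1.78])
s=bot.get_state();print(s["t"],s["tcp_pos"],s["orientation"],s["contact_force"])
m=imaging.camera_model("wrist");print(m["position"],m["rotation"])
im=imaging.capture("wrist");cv2.imwrite("pics/w1.png",im)
import pickle;pickle.dump(m,open("w1.pkl","wb"))
cv2.imwrite("pics/w1b.png",cv2.resize(im,(800,600),interpolation=cv2.INTER_CUBIC))
E
```

```text
[-0.05709062  0.38775132 -0.02820385  1.15484116  0.         -1.41868327]
2.575 [589.86219318  40.63362451 260.01494616] [ 3.14148007e+00  2.15044415e-04 -1.77928425e+00] [0.05661664 0.47594825 0.04937534]
[576.1006287  -28.28845868 403.67555743] [-2.85156032e-01 -1.70103211e-03  2.93268930e+00]
```

View pics/w1b.png

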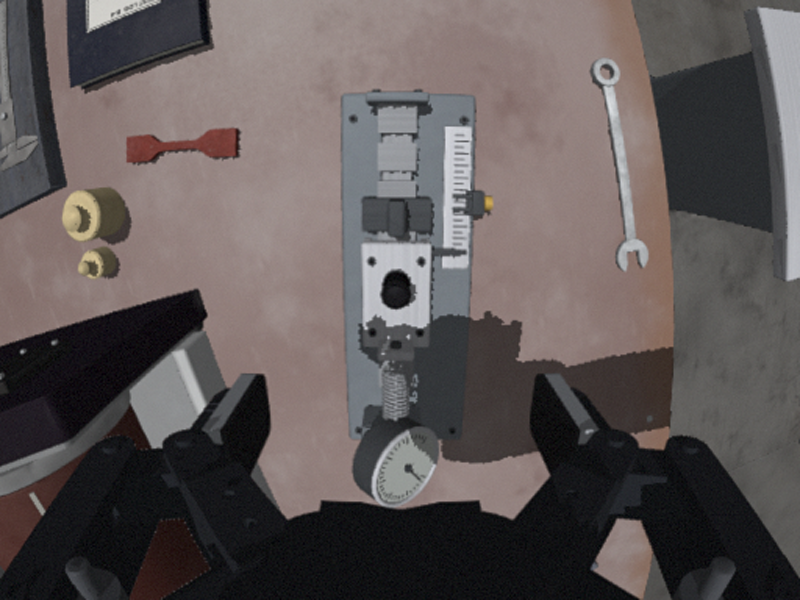

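The wrist view shows the tester clearly. The tab is at about (398,217), the handle top at (396,287), the pointer at row 252 with its tip near (465,252), the index fins at about (458,203), and the bed corners at (342,95), (475,96), (350,438) and (462,438).

```bash
python3 - <<'E'
from h import *
import pickle;m=pickle.load(open("w1.pkl","rb"));s=.64
C=[onz("wrist",(u*s,v*s),20,m)[:2] for u,v in((475,96),(342,95),(462,438),(350,438))]
L=np.array([[-64,-140],[46,-140],[-64,178],[46,178]],float)
Q=np.array(C);lc,qc=L.mean(0),Q.mean(0)
U,_,V=np.linalg.svd((L-lc).T@(Q-qc));R=(U@V).T;t=qc-R@lc
print("origin",t,"yaw",np.arctan2(R[1,0],R[0,0]));print((Q-(L@R.T+t)).round(1))
for n,u,v,z in(("tab",398,217,78),("handle",396,287,98),("ptr",465,252,34),("fin",458,203,31)):
    p=onz("wrist",(u*s,v*s),z,m);print(n,p.round(1),(R.T@(p[:2]-t)).round(1))
im=cv2.imread("pics/w1.png");a=cv2.resize(im[110:190,220:330],None,fx=7,fy=7,interpolation=cv2.INTER_CUBIC)
cv2.imwrite("pics/c2.png",a)
E
```

```text
origin [593.54406156  47.45866918] yaw -0.21204278019718942
[[ 1.1  1.4]
 [-0.4  1.8]
 [-0.3 -1.5]
 [-0.4 -1.7]]
tab [583.9   6.1  78. ] [ -0.7 -42.5]
handle [594.7  50.4  98. ] [0.5 3.1]
ptr [537.5  49.6  34. ] [-55.2  -9.7]
fin [535.5   9.6  31. ] [-48.8 -49.3]
```

View pics/c2.png

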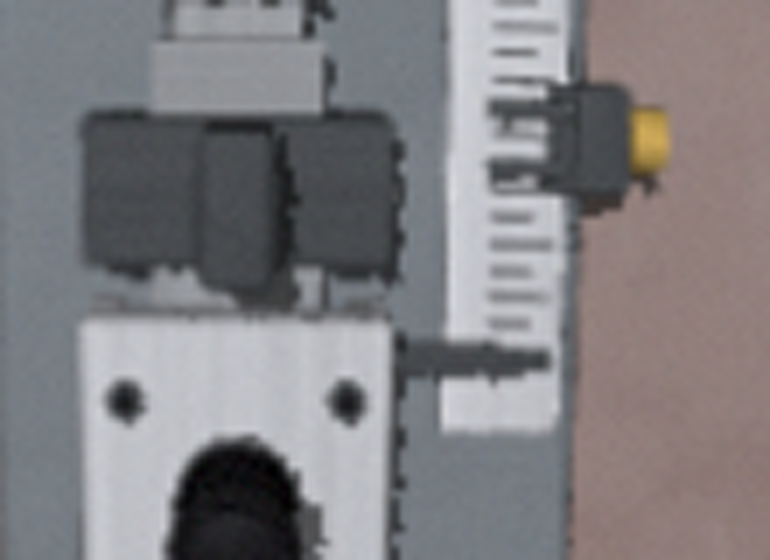

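Tester pose is found to about 1.5 mm. I'll grip the tab, pull the stop off, then look at the tub on the way.

```bash
cat >> h.py <<'E'
T=np.array([593.5,46.9]); YAW=-0.212
ex=np.array([np.cos(YAW),np.sin(YAW)]); ey=np.array([-np.sin(YAW),np.cos(YAW)])
def W(x,y,z): return [*(T+x*ex+y*ey),z]
GY=np.pi/2+YAW-np.pi   # tool yaw: fingers close across the rail
E
python3 - <<'E'
from h import *
import pickle;m=pickle.load(open("w1.pkl","rb"))
def loc(u,v,z): p=onz("wrist",(u,v),z,m)[:2]-T; return p@ex,p@ey
a=loc(297.9,161.4,34);b=loc(293,125.7,31);c=loc(293,134.6,31);print("ptr,fins",a,b,c,"travel",a[1]-(b[1]+c[1])/2)
bot.grip(0.5,90)
print(bot.get_state()["opening"])
bot.move_ptp(W(-.3,-41.3,110),[np.pi,0,GY])
print("hit",bot.movel(W(-.3,-41.3,51),max_speed=80,threshold=15))
bot.grip(0,90)
s=bot.get_state();print(s["t"],s["tcp_pos"],s["opening"],s["gripper_force"],s["contact_force"])
bot.movel(W(-.3,-41.3,75),max_speed=40)
s=bot.get_state();print(s["tcp_pos"],s["opening"],s["gripper_force"],s["contact_force"])
bot.movel(W(-.3,-41.3,190),max_speed=120)
bot.move_ptp([590,-345,240],[np.pi,0,-2.91])
s=bot.get_state();print(s["t"],s["tcp_pos"],s["opening"],s["gripper_force"],s["contact_force"])
m=imaging.camera_model("wrist");pickle.dump(m,open("w2.pkl","wb"))
im=imaging.capture("wrist");cv2.imwrite("pics/w2.png",im)
cv2.imwrite("pics/w2b.png",cv2.resize(im,(800,600),interpolation=cv2.INTER_CUBIC))
E
```

```text
ptr,fins (np.float64(-55.67862304685419), np.float64(-8.956276942735698)) (np.float64(-48.61501865469911), np.float64(-54.05601968556613)) (np.float64(-48.857694871626215), np.float64(-42.7728814854662)) travel 39.458173642780466
0.4996390596437783
hit False
5.0583 [585.29249419   6.40869552  51.78830217] 0.11910405890689849 87.98562169075012 [-3.28430454e-03 -4.27586161e-01  3.80167265e+00]
[584.27345699   6.64869853  75.0306081 ] 0.12439876371727683 89.51168060302734 [ 0.19276681 -0.35791094 -0.74802632]
8.25 [ 590.27413212 -343.53492719  239.63784685] 0.12509471622616083 89.47161197662354 [ 0.87522713 -0.0600998  -1.78882897]
```

View pics/w2b.png

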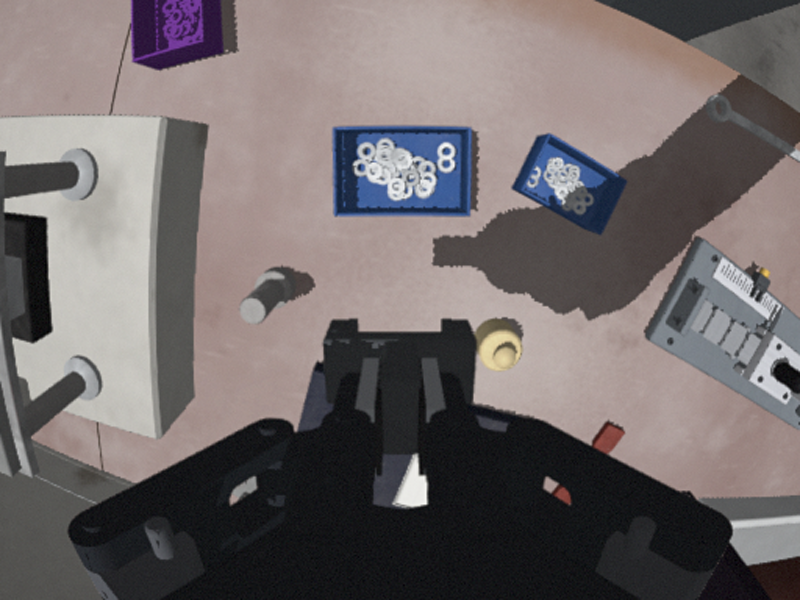

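The stop is in the grip. The tub rim corners are at (333,127), (471,126), (471,215) and (334,216).

```bash
python3 - <<'E'
from h import *
import pickle;m=pickle.load(open("w2.pkl","rb"));s=.64
c=np.array([onz("wrist",(u*s,v*s),45,m)[:2] for u,v in((333,127),(471,126),(471,215),(334,216))])
print(c.round(1),np.linalg.norm(c-np.roll(c,-1,0),axis=1).round(1))
ctr=c.mean(0);d=(c[1]-c[0])+(c[2]-c[3]);yaw=np.arctan2(-d[0],d[1]);print(ctr,yaw)
assert 92<np.linalg.norm(d)/2<110
rot=[np.pi,0,yaw-np.pi]
bot.move_ptp([*ctr,120],rot)
print(bot.get_state()["tcp_pos"],bot.get_state()["contact_force"])
bot.movel([*ctr,50],rot,max_speed=80,threshold=12)
print(bot.movel([*ctr,33],rot,max_speed=25,threshold=5))
s_=bot.get_state();print(s_["tcp_pos"],s_["contact_force"])
bot.grip(0.32,90)
bot.movel([*ctr,135],rot,max_speed=120)
s_=bot.get_state();print(s_["t"],s_["tcp_pos"])
bot.grip(0.6,90)
bot.move_ptp(W(0,10,165),[np.pi,0,GY])
s_=bot.get_state();print(s_["t"],s_["tcp_pos"],s_["orientation"])
m=imaging.camera_model("wrist");pickle.dump(m,open("w3.pkl","wb"))
im=imaging.capture("wrist");cv2.imwrite("pics/w3.png",im)
cv2.imwrite("pics/w3b.png",cv2.resize(im,(800,600),interpolation=cv2.INTER_CUBIC))
E
```

```text
[[ 502.9 -412.2]
 [ 479.1 -315.7]
 [ 542.7 -299.6]
 [ 566.6 -397.2]] [ 99.3  65.6 100.5  65.4]
[ 522.83216511 -356.19243331] 0.24156605481744745
[ 524.21780608 -355.98196381  121.16260202] [-0.63514015 -0.6886863  -0.25893285]
False
[ 522.8909277  -356.25168094   33.01801715] [ 0.20281568 -0.29170039 -1.85132195]
12.075 [ 522.36434666 -355.79131925  134.1746194 ]
13.9833 [595.80254919  55.58366627 164.91464836] [-3.14145735e+00 -3.77025489e-04 -1.78452892e+00]
```

View pics/w3b.png

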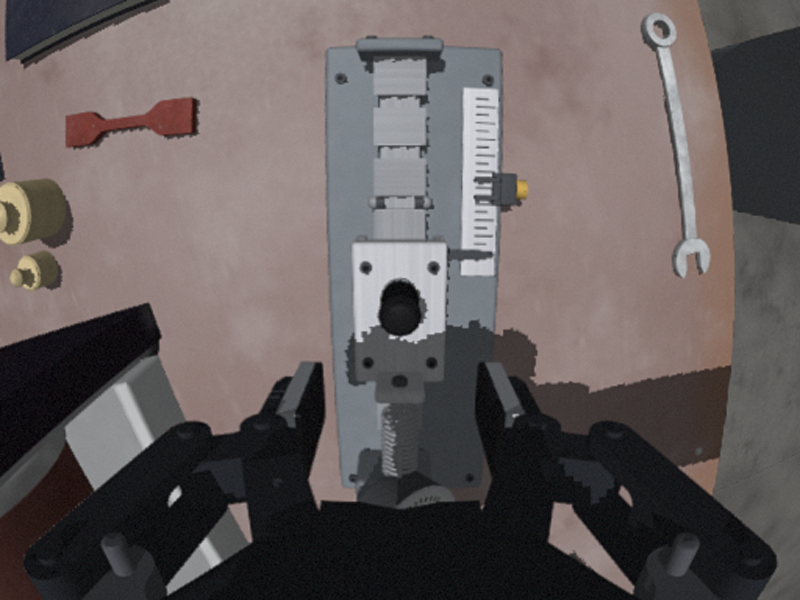

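The stop is off the rail and the carriage is parked, with the handle top at about (400,313), the pointer at row 255 and the fins at rows 181 and 197. I'll grip the handle and draw it.

```bash
python3 - <<'E'
from h import *
import pickle;m=pickle.load(open("w3.pkl","rb"));s=.64
def loc(u,v,z): p=onz("wrist",(u*s,v*s),z,m)[:2]-T; return np.round([p@ex,p@ey],1)
print(loc(400,313,98),"ptr",loc(490,255,34),"fins",loc(483,181,31),loc(483,198,31))
rot=[np.pi,0,GY]
print("hit",bot.movel(W(0,10,60),rot,max_speed=80,threshold=15))
bot.grip(0,90)
s_=bot.get_state();print(s_["t"],s_["tcp_pos"],s_["opening"],s_["gripper_force"],s_["contact_force"])
bot.movel(W(0,10-38.5,60),rot,max_speed=30)
s_=bot.get_state();print(s_["t"],s_["tcp_pos"],W(0,-28.5,60),s_["opening"],s_["gripper_force"],s_["contact_force"])
m=imaging.camera_model("wrist");pickle.dump(m,open("w4.pkl","wb"))
im=imaging.capture("wrist");cv2.imwrite("pics/w4.png",im)
cv2.imwrite("pics/w4b.png",cv2.resize(im,(800,600),interpolation=cv2.INTER_CUBIC))
E
```

```text
[0.7 7.2] ptr [-54.3  -8.9] fins [-49.2 -53.6] [-49.4 -43.3]
hit False
15.9 [596.36082604  56.57135976  60.734765  ] 0.22102126159602978 87.98131993389688 [-0.02908959  0.2783982   4.29257442]
17.3333 [588.75054834  21.65659508  60.72338081] [np.float64(587.5031570116224), np.float64(19.038056884475083), 60] 0.216358825288919 88.16686538339127 [2.03574005 8.69238705 4.89128695]
```

View pics/w4b.png

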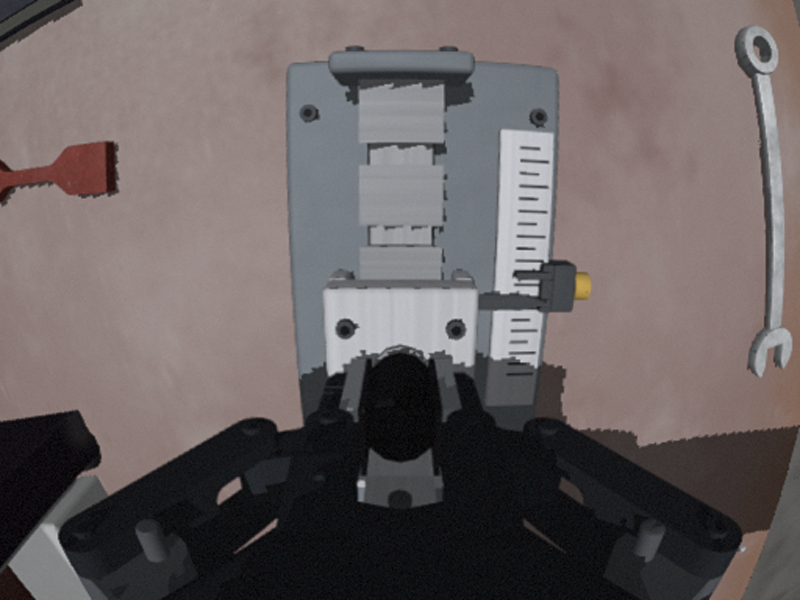

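The pointer at row 300 stands over the gauge-side fin. The upper fin is visible at row 273, so a few mm more are needed (the arm lags about 2.5 mm under the spring). I'll measure in a zoom.

```bash
python3 - <<'E'
import cv2
im=cv2.imread("pics/w4.png")[160:215,300:380]
cv2.imwrite("pics/c4.png",cv2.resize(im,None,fx=10,fy=10,interpolation=cv2.INTER_CUBIC))
E
```

```text
(no output)
```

View pics/c4.png

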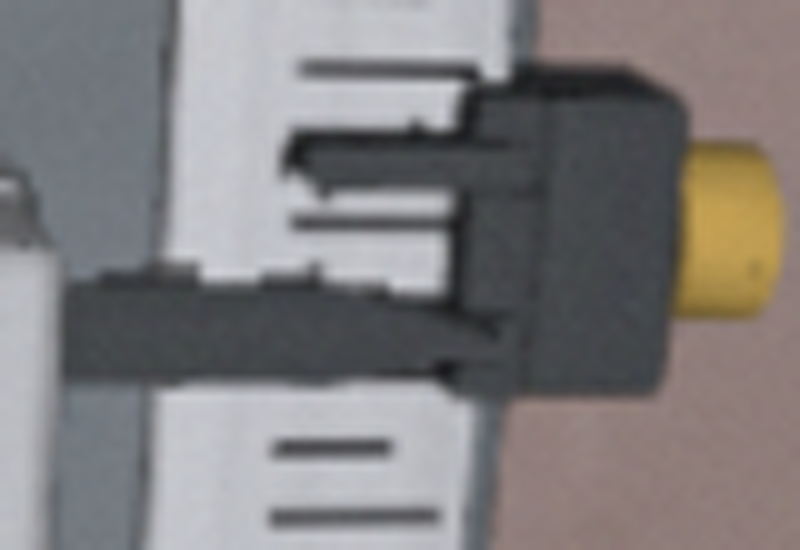

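```bash
python3 - <<'E'
from h import *
import pickle;m=pickle.load(open("w4.pkl","rb"))
def loc(u,v,z): p=onz("wrist",(300+u/10,160+v/10),z,m)[:2]-T; return np.array([p@ex,p@ey])
pt=loc(495,328,34);f=loc(420,166,31);print(pt,f,"block",loc(500,80,31),loc(500,390,31))
print("need",pt[1]-(f[1]+5.2))
s_=bot.get_state();p=s_["tcp_pos"];print((p[:2]-T)@ey,(p[:2]-T)@ex)
need=pt[1]-(f[1]+5.2)
bot.movel(W(0,-28.5-need,60),[np.pi,0,GY],max_speed=15)
s_=bot.get_state();p=s_["tcp_pos"];print(s_["t"],(p[:2]-T)@ey,s_["contact_force"])
m=imaging.camera_model("wrist");pickle.dump(m,open("w5.pkl","wb"))
im=imaging.capture("wrist");cv2.imwrite("pics/w5.png",im)
cv2.imwrite("pics/c5.png",cv2.resize(im[160:215,300:380],None,fx=10,fy=10,interpolation=cv2.INTER_CUBIC))
E
```

```text
[-56.69963281 -45.15349732] [-51.8561896  -54.66908153] block [-56.66713163 -60.17702248] [-58.46508516 -40.1379895 ]
need 4.315584207906134
-25.660478796985675 0.694828130252641
17.825 -29.853991367479267 [3.28909532 8.90425077 4.81333369]
```

View pics/c5.png

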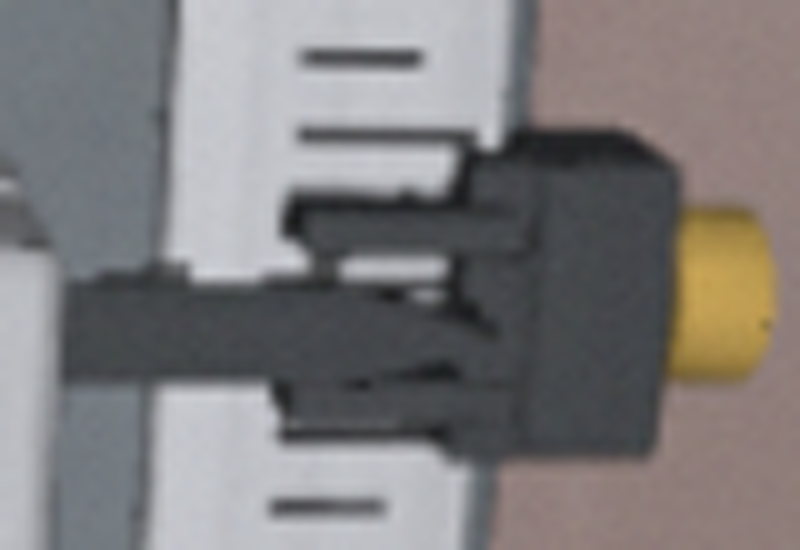

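```bash
python3 - <<'E'
from h import *
import pickle;m=pickle.load(open("w5.pkl","rb"))
def loc(u,v,z): p=onz("wrist",(300+u/10,160+v/10),z,m)[:2]-T; return np.array([p@ex,p@ey])
a,b,p=loc(420,229,31),loc(420,406,31),loc(495,328,34);need=p[1]-(a[1]+b[1])/2
# compare at the same x: rows tilt slightly with image yaw, handled by calibration
print(a,b,p,"need",need)
if abs(need)>.3: bot.movel(W(0,-32.815-need,60),[np.pi,0,GY],max_speed=15)
bot.dwell(1.0)
s_=bot.get_state();print(s_["t"],(s_["tcp_pos"][:2]-T)@ey,s_["contact_force"],s_["gripper_force"])
bot.dwell(.5);print((bot.get_state()["tcp_pos"][:2]-T)@ey)
im=imaging.capture("wrist")[160:215,300:380]
sc=imaging.capture("scene")[205:265,260:345]
cv2.imwrite("pics/c6.png",np.hstack([cv2.resize(im,(420,290),interpolation=cv2.INTER_CUBIC),cv2.resize(sc,(380,290),interpolation=cv2.INTER_CUBIC)]))
E
```

```text
[-52.17790512 -54.83763157] [-53.18627389 -43.28172382] [-56.70365499 -49.34080422] need -0.28112652697932106
18.875 -29.788253952527523 [2.43628926 9.61308636 5.62501661] 88.17224715196062
-29.800759333761874
```

View pics/c6.png

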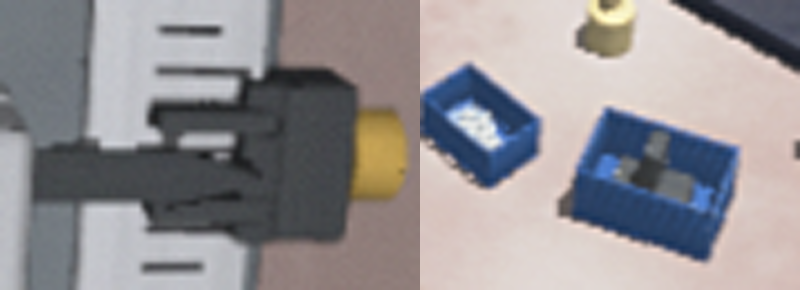

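The pointer sits between the two fins, within about 0.3 mm of the middle, and holds steady. The stop stands upright in the larger blue tub.

```bash
python3 -c "
from h import *
print(bot.sign_off())"
```

```text
the job is handed in; nothing more can be done
None
```

I pulled the stop off and dropped it upright in the larger blue tub, then drew the carriage until the pointer stood midway between the fins (within about 0.3 mm by the wrist camera); I handed the job in at about 19.5 s with the handle still gripped and steady.

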